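# Hold the pH electrode over the waste beaker for rinsing

## Robot

A 6-joint arm with a two-finger parallel gripper is mounted at the origin on the work surface. World frame = base frame: x ahead of the robot, y to its left, z up, the work surface at z = 0. Lengths are in m, angles in rad, forces in N, time in s.
With the tool pointing down it reaches from about 0.35 to 0.8 m from the base axis. Payload 7.3 kg.
Tool frame: the origin (TCP) lies midway between the tips of the shut fingers; the grasp point (between the pads) lies 19 mm behind it; x points along the fingers, y is the direction in which the jaws open and shut, and the axes are right-handed (so a half turn about x gives the same grasp; the last joint's range is limited). The gripper opens to 85 mm and grips with 20 to 120 N. Pads are 22 mm wide; open, the fingers measure 114 mm over their backs; the gripper's body (76 mm by 85 mm) begins 54 mm behind the grasp point. The pads swing forward as they close: fully open they stand 13 mm farther back than shut.
Start: joints at [1.098, 0.342, 1.524, -0, 1.275, -0.146], TCP at [0.169, 0.497, 0.231] pointing down, gripper open.
Joint ranges: [-2.53, 2.53], [-0.77, 2.02], [0.04, 2.7], [-1, 4.14], [0.28, 2.66], [-3.11, 3.11]. Speed limits (rad/s): [2.57, 2.57, 3.14, 3.14, 3.14, 3.14].

## Interface

Orientations are given as [roll, pitch, yaw] about the fixed x, y, z axes, in that order (R = Rz(yaw) Ry(pitch) Rx(roll)).
In Python, from rig import read_state, camera, hand_in gives the robot as it stands.
- The arm moves only by the tool apply_moves, never from a script. Its argument "commands" is a list of rows, each a list of 7 numbers: the turn, a rotation vector about the tool's x, y, z in rad, then the shift along the tool's x, y, z in m, then the finger opening in m, from 0 to 0.0854. In form: [[wx, wy, wz, x, y, z, jaw], ...]. A call has 1 to 20 rows; each row shifts and turns the commanded pose from where the row before left it, along the tool's axes as they then stand; what a row does not reach is not made up. A row lasts 1/8 s, in which the tool goes at most 62.5 mm and 10.7 degrees, less where a joint would pass 70% of its speed; a pose out of reach is approached as far as the arm can. A call is refused whole if a number of a shift passes 0.0625 or a number of a turn 0.188, either way. A call with a gripper value outside its range is refused whole. The fingers move at their own pace and stop on an object; "newtons" is the grip in N (left out, the last holds). Time passes only in rows, so rows that do not move let the fingers close. It gives the time, the measured TCP pose, the force and the opening at its end, in the units of the state.
- read_state(): the state, without advancing time (a new reading comes with each control period).
- camera(name): name is "scene" or "top" or "wrist"; returns a dict with "frame" (420x560x3 uint8, red, green, blue), "depth" (420x560 float32, m along the optical axis (not along the pixel's ray), 0 where there is no reading), "fx", "fy", "cx", "cy" (pixels), "dist_coeffs" ([k1, k2, p1, p2, k3] as OpenCV has them; the pictures are not rectified), "eye" and "orientation" of the camera in the world. Camera axes: x right, y down, z forward; pixel columns grow to the right and rows downward; lengths in m; the calibration is good to about 2 mm. A picture is of the moment at which its call begins.
- hand_in(): hands the job in, once; it reports no verdict.
The state is a dict: "clock": time; "joints": joint angles; "dq": joint speeds; "joint_torque": joint torques, N m; "ee_pos": TCP position; "tcp_rot": TCP orientation; "force": force on the tool from outside, world axes, zero at the start; "moment": the same for the moment, N m; "finger_gap": finger opening in m.
Only numpy, scipy, OpenCV 4.12 (cv2) and the standard library are available. Lean on these libraries where they do the work, as an engineer would, in place of code of your own. Each camera call takes 0.05 s, during which the arm holds its last target.

## Task

Take the watch glass off the small waste beaker and lay it, hollow side up, on the glazed tile in front of that beaker. Then draw the cordless pH electrode up out of its stand, carry it up and over the tube rack without knocking it against anything, and hold it upright and still with its tip centred over the beaker's open mouth, about a finger's breadth above the rim and touching nothing, so that I can rinse it with the wash bottle. Finish while holding it there, do not dip it, rest it or let it go, and leave the waste beaker and everything else standing where it is.

Things in the scene. Friction and masses are not known exactly. Their poses are not given: they have to be found in the camera images.
- electrode_head (a point): centre of the head of the cordless pH electrode, a stiff upright piece 155 mm long, about 70 g: round black head (24 mm diameter, 55 mm tall, this point half-way up) above a glass shaft (12 mm diameter, 100 mm long). z runs from tip to head. It hangs loose in the stand's middle hole, the head's underside on the holder plate, tip 35 mm above the bench, and comes out straight up
- electrode_tip (a point): the lower end of the same electrode (the guard of its glass bulb), on its axis, 127.5 mm below electrode_head; it must rise at least 100 mm to be out of the holder plate
- stand_hole (a point): middle of the parking hole (15.5 mm wide) in the top face of the stand's level grey holder plate, 135 mm above the bench; plate 44 mm (x) by 96 mm (y), 12 mm thick, with an empty hole 31 mm to each side. The stand is fixed: base 160 by 90 by 14 mm, from 50 mm before this point to 110 mm beyond it in x; a 12 mm post 85 mm beyond it in x (side away from the robot), 166 mm tall
- beaker_mouth (a point): centre of the mouth, in the plane of the rim, of the small waste beaker: clear glass, empty, loose, about 60 g, 50 mm outer diameter (52 mm at the rim), 45 mm inside, 70 mm tall; this point is 70 mm above its underside. z up along its axis. At the start the watch glass covers it
- watch_glass_rim (a point): centre of the watch glass at half the height of its edge: a clear round dish, 60 mm diameter, 25 g, edge upright and 4 mm thick, underside bulging down to a small foot 8.5 mm below this point. It lies level, hollow side up, on the waste beaker, this point 5 mm above the beaker's rim, overhanging it 4 mm all round; grip it across the diameter from above. z points out of the hollow side
- tile_top (a point): centre of the top face of the glazed square tile, 100 by 100 mm, 6 mm thick, fixed on the bench, its centre 130 to 165 mm from the beaker's on the robot's side
- rack: white tube rack full of capped tubes, fixed, 248 mm long (x) by 72 mm wide (y), 118 mm tall to the caps; origin at the centre of its underside. It stands between the beaker and the electrode stand, which may be either way round (left or right)
- wash_bottle: bystander: squeeze wash bottle, 60 mm diameter, 138 mm to the top of its cap, bent spout up to 175 mm; it stands 140 to 165 mm beyond the waste beaker; origin at the centre of its underside
- buffer_bottle1: bystander: small white screw-cap bottle, 48 mm diameter, 102 mm tall; origin at the centre of its underside
- buffer_bottle2: bystander: a second bottle just like buffer_bottle1; origin at the centre of its underside
- large_beaker: bystander: open, empty glass beaker, larger than the waste beaker: 72 mm diameter, 95 mm tall; origin at the centre of its underside
- flask: bystander: small conical glass flask, 64 mm diameter at the foot, 104 mm tall; origin at the centre of its underside
- weighing_bottle: bystander: small stoppered glass weighing bottle, 33 mm diameter, 54 mm tall; origin at the centre of its underside
There are look-alikes about, which are no part of the job. There is more than one size of the part that bears watch_glass_rim; the job needs the middle-sized.

How it is judged:
By the outcome, as a careful person would: the job done as asked, in the order asked, and still so for the second after the job is handed in, while the arm keeps its last pose, push and grip.
It also fails if it takes over 67 s, if anything falls off the work surface, if the arm or the gripper's body presses on something with over 40 N, if the wrist force passes 120 N, or if a joint passes its speed limit or range.

## Working session

There is one attempt and no reset: what is moved stays moved. The work goes in short steps, Python scripts to look and compute and a tool call to move; the robot and the scene stay as the last step left them, time stands still between calls to the robot, and variables do not carry over. Pictures are saved under pics/ and viewed, and the job is handed in when it is done.

Besides the shell and the picture viewer there is one more tool, called after "Call:" as a command line: name --pt "numbers of a row" for each row, then --argument value for the rest. apply_moves: Moves the arm, as the interface text tells. Its arguments: {"type":"object","properties":{"commands":{"type":"array","items":{"type":"array","items":{"type":"number"}}},"newtons":{"type":"number"}},"required":["commands"]}

```bash
ls; mkdir -p pics
python3 - <<'E'
from rig import read_state,camera
import cv2,pickle
for n in("scene","top","wrist"):
    c=camera(n);pickle.dump(c,open(f"{n}0.pkl","wb"));cv2.imwrite(f"pics/{n}0.png",c["frame"][:,:,::-1])
    print(n,c["fx"],c["cx"],c["cy"],c["dist_coeffs"],c["eye"],c["orientation"])
print(read_state())
E
```

```text
pics
scene 499.1902983725372 278.3071325448442 213.0024411064946 [-0.00943361  0.          0.          0.          0.        ] [1.2191109  0.56249364 0.99670983] [-2.3946029   0.01851219  2.30312811]
top 502.3037383148585 274.36003311092924 217.2487850820474 [-0.05371718  0.          0.          0.          0.        ] [ 0.4677703  -0.00952393  1.41811347] [-3.04394923  0.01953727 -1.58280127]
wrist 329.365132383846 280.64815238938644 218.0365409397951 [-0.01066585  0.          0.          0.          0.        ] [0.09250061 0.5228763  0.37459508] [2.82274730e+00 1.48693765e-03 1.24509502e+00]
{'clock': 0.15, 'joints': array([ 1.09801194e+00,  3.42597267e-01,  1.52476262e+00, -9.78688454e-06,
        1.27544168e+00, -1.45994853e-01]), 'dq': array([-0.00036476, -0.00112252, -0.00290033,  0.00275889,  0.00040882,
       -0.00109125]), 'joint_torque': array([ 1.56141323e-03, -4.33909678e+01, -2.46145892e+01, -3.10612159e-04,
        5.90306401e-03,  2.26305042e-05]), 'ee_pos': array([0.16836951, 0.4969554 , 0.23077988]), 'tcp_rot': array([-1.70904912,  1.56958738, -2.0358358 ]), 'force': array([-0.02743794, -0.03583428,  0.9470532 ]), 'moment': array([-0.00792505,  0.02282181,  0.00542798]), 'finger_gap': 0.08539507838835399}
```

View pics/scene0.png

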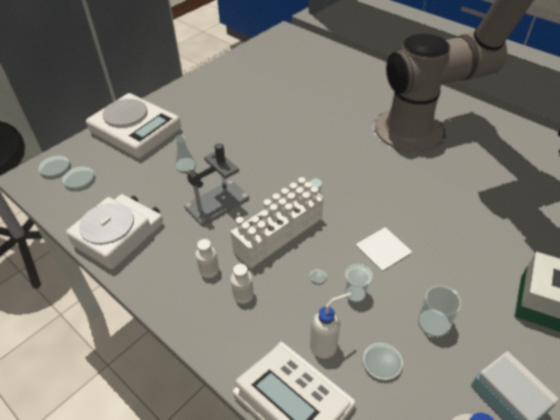

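View pics/top0.png

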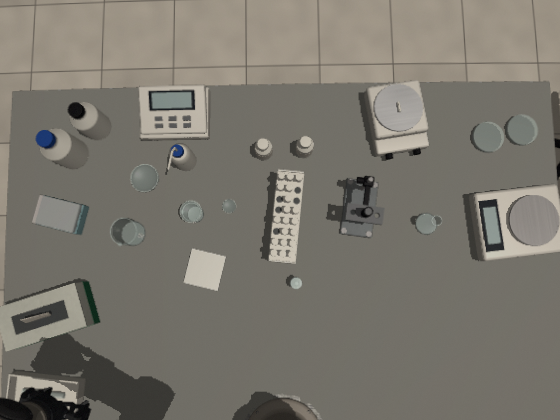

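View pics/wrist0.png

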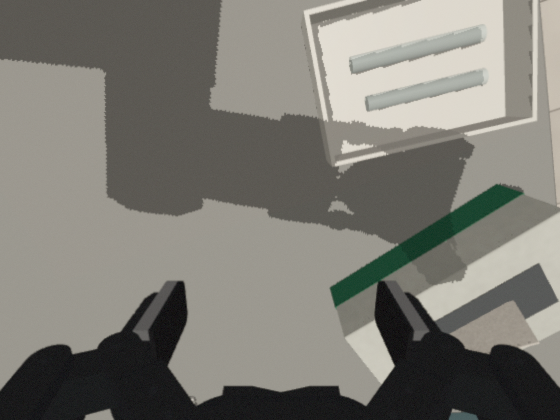

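```bash
cat > h.py <<'E'
import numpy as np,cv2,pickle
from scipy.spatial.transform import Rotation as R
def K(c): return np.array([[c["fx"],0,c["cx"]],[0,c["fy"],c["cy"]],[0,0,1.]])
def Rc(c): return R.from_euler("xyz",c["orientation"]).as_matrix()
def plane(c,uv,z):
    p=cv2.undistortPoints(np.array(uv,float).reshape(-1,1,2),K(c),np.array(c["dist_coeffs"],float)).reshape(-1,2)
    d=np.c_[p,np.ones(len(p))]@Rc(c).T
    e=np.array(c["eye"]);return e+d*((z-e[2])/d[:,2:])
def proj(c,P):
    q=(np.array(P,float).reshape(-1,3)-c["eye"])@Rc(c)
    return cv2.projectPoints(q,np.zeros(3),np.zeros(3),K(c),np.array(c["dist_coeffs"],float))[0].reshape(-1,2)
E
python3 - <<'E'
from h import *
t=pickle.load(open("top0.pkl","rb"));s=pickle.load(open("scene0.pkl","rb"))
def crop(c,x,y,w,h,k): return cv2.resize(c["frame"][y:y+h,x:x+w,::-1],None,fx=k,fy=k,interpolation=cv2.INTER_CUBIC)
cv2.imwrite("pics/t1.png",crop(t,110,130,140,100,5))
cv2.imwrite("pics/t2.png",crop(t,320,160,80,90,6))
cv2.imwrite("pics/s1.png",crop(s,300,240,130,100,6))
cv2.imwrite("pics/s2.png",crop(s,170,130,90,100,6))
for n,uv,z in [("beaker",(191,212),.075),("small",(230,206),0),("large",(144,178),0),("tile",(205,270),.006),("head",(367,212),.19),("rack",(287,216),.118)]:
    print(n,plane(t,uv,z).round(3))
for n,uv,z in [("beaker",(358,275),.075),("tile",(384,249),.006),("head",(220,148),.19)]: print(n,plane(s,uv,z).round(3))
E
```

```text
beaker [[0.617 0.24  0.075]]
small [[0.641 0.143 0.   ]]
large [[0.726 0.391 0.   ]]
tile [[0.46  0.213 0.006]]
head [[ 0.598 -0.215  0.19 ]]
rack [[ 0.598 -0.019  0.118]]
beaker [[0.619 0.242 0.075]]
tile [[0.466 0.22  0.006]]
head [[ 0.604 -0.208  0.19 ]]
```

View pics/t1.png

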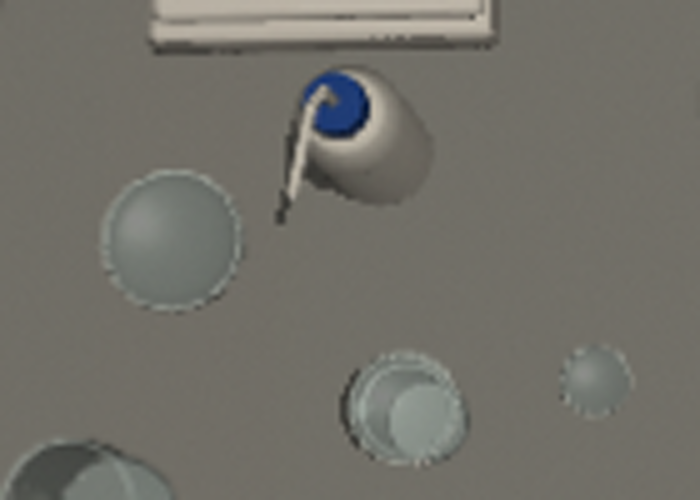

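View pics/s1.png

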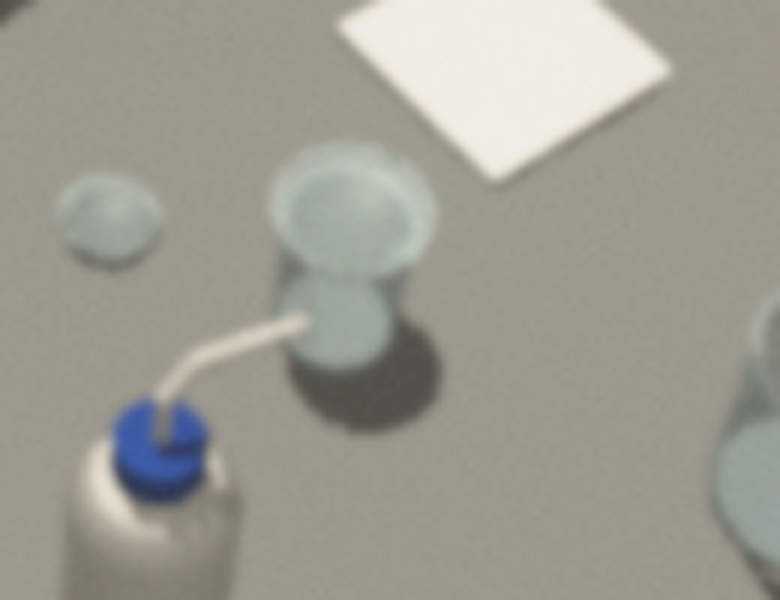

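View pics/t2.png

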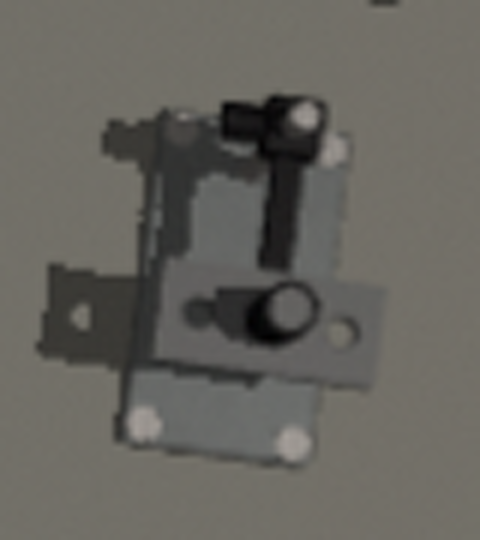

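View pics/s2.png

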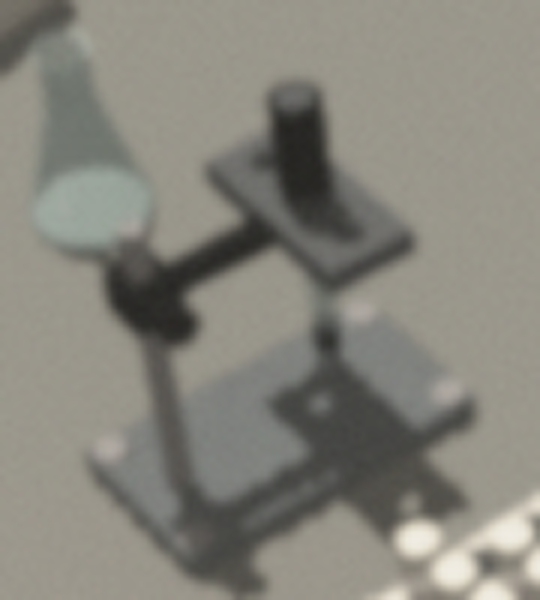

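```bash
cat >> h.py <<'E'
def tool(st): return R.from_euler("xyz",st["tcp_rot"]).as_matrix()
E
python3 - <<'E'
from h import *
from rig import read_state
s=read_state();M=tool(s);print(M.round(4))
d=np.array([0.617,0.24,0.25])-s["ee_pos"];print(d,M.T@d)
t=pickle.load(open("top0.pkl","rb"))
w=pickle.load(open("wrist0.pkl","rb"));print("wrist cam in tool",M.T@(w["eye"]-s["ee_pos"]), (M.T@Rc(w)).round(3))
# spout tip
print(plane(t,[(166,174)],.17)); 
# tile
f=t["frame"][235:305,165:245].min(axis=2);m=(f>190).astype(np.uint8)
c=max(cv2.findContours(m,cv2.RETR_EXTERNAL,cv2.CHAIN_APPROX_NONE)[0],key=cv2.contourArea)
r=cv2.minAreaRect(c);print(r);ctr=np.array(r[0])+[165,235];print(plane(t,[ctr],.006))
E
```

```text
[[-5.000e-04  3.210e-01  9.471e-01]
 [-1.100e-03  9.471e-01 -3.210e-01]
 [-1.000e+00 -1.200e-03 -2.000e-04]]
[ 0.44863049 -0.2569554   0.01922012] [-0.01918568 -0.09936896  0.50736823]
wrist cam in tool [-1.43801979e-01  2.29066094e-05 -8.01984245e-02] [[ 0.    -0.314  0.95 ]
 [ 1.     0.001  0.   ]
 [-0.001  0.95   0.314]]
[[0.70438843 0.28697199 0.17      ]]Traceback (most recent call last):
  File "<stdin>", line 11, in <module>
ValueError: max() iterable argument is empty
```

Call:
apply_moves --pt "0 0 0 -0.001 -0.005 0.025 0.085" --pt "0 0 0 -0.001 -0.005 0.025 0.085" --pt "0 0 0 -0.001 -0.005 0.025 0.085" --pt "0 0 0 -0.001 -0.005 0.025 0.085" --pt "0 0 0 -0.001 -0.005 0.025 0.085" --pt "0 0 0 -0.001 -0.005 0.025 0.085" --pt "0 0 0 -0.001 -0.005 0.025 0.085" --pt "0 0 0 -0.001 -0.005 0.026 0.085" --pt "0 0 0 -0.001 -0.005 0.026 0.085" --pt "0 0 0 -0.001 -0.005 0.026 0.085" --pt "0 0 0 -0.001 -0.005 0.026 0.085" --pt "0 0 0 -0.001 -0.005 0.026 0.085" --pt "0 0 0 -0.001 -0.005 0.026 0.085" --pt "0 0 0 -0.001 -0.005 0.026 0.085" --pt "0 0 0 -0.001 -0.005 0.025 0.085" --pt "0 0 0 -0.001 -0.005 0.025 0.085" --pt "0 0 0 -0.001 -0.005 0.025 0.085" --pt "0 0 0 -0.001 -0.005 0.025 0.085" --pt "0 0 0 -0.001 -0.005 0.025 0.085" --pt "0 0 0 0 -0.005 0.025 0.085"

```text
clock: 2.65
ee_pos: [0.6172, 0.2393, 0.2499]
tcp_rot: [-2.703, 1.57, -3.03]
force: [1.0, 0.2, -1.3]
finger_gap: 0.0846
```

Run:
```python
from h import *
from rig import *
w=camera("wrist");pickle.dump(w,open("w1.pkl","wb"));cv2.imwrite("pics/w1.png",w["frame"][:,:,::-1])
s=read_state();print(s["clock"],s["ee_pos"],s["joints"].round(3),tool(s).round(4),s["force"])
```

```text
2.7 [0.61944761 0.23711188 0.2493317 ] [ 2.510e-01  5.970e-01  1.059e+00 -1.000e-03  1.485e+00 -9.910e-01] [[ 5.000e-04  3.231e-01  9.464e-01]
 [-1.200e-03  9.464e-01 -3.231e-01]
 [-1.000e+00 -1.000e-03  8.000e-04]] [-0.74012166 -2.86397477 -1.16742951]
```

View pics/w1.png

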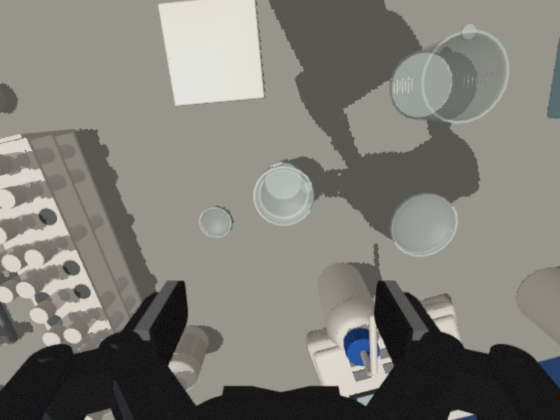

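Run:
```python
from h import *
w=pickle.load(open("w1.pkl","rb"));f=w["frame"]
g=cv2.cvtColor(f,cv2.COLOR_RGB2GRAY)
P=proj(w,[[.617,.24,.075]]);print(P,plane(w,[(283,195)],.075))
c=cv2.HoughCircles(cv2.resize(g[150:240,230:340],None,fx=4,fy=4,interpolation=cv2.INTER_CUBIC),cv2.HOUGH_GRADIENT_ALT,1.5,20,param1=150,param2=.7,minRadius=80,maxRadius=150)
if c is not None:
  for x in c[0]:
    uv=(230+(x[0]+.5)/4-.5,150+(x[1]+.5)/4-.5);print(uv,x[2]/4,plane(w,[uv],.075).round(4))
m=(f.min(axis=2)>170).astype(np.uint8);m[120:]=0;m[:,:140]=0;m[:,280:]=0
c=max(cv2.findContours(m,cv2.RETR_EXTERNAL,cv2.CHAIN_APPROX_NONE)[0],key=cv2.contourArea)
r=cv2.minAreaRect(c);print(r);Q=plane(w,cv2.boxPoints(r),.006);print(Q.round(4),Q.mean(0),np.linalg.norm(Q-np.roll(Q,1,0),axis=1))
cr=cv2.resize(f[140:250,220:350,::-1],None,fx=6,fy=6,interpolation=cv2.INTER_CUBIC)
cv2.imwrite("pics/w1c.png",cr)
t=pickle.load(open("top0.pkl","rb"));f=t["frame"];print(f[270,205])
m=(f.min(axis=2)>150).astype(np.uint8);n=np.zeros_like(m);n[240:300,175:240]=m[240:300,175:240]
c=max(cv2.findContours(n,cv2.RETR_EXTERNAL,cv2.CHAIN_APPROX_NONE)[0],key=cv2.contourArea)
r=cv2.minAreaRect(c);print(r,plane(t,[r[0]],.006))
```

```text
[[281.2249087  193.83185621]] [[0.6186997  0.24129343 0.075     ]]
(np.float32(287.375), np.float32(193.875)) 26.059486 [[0.619  0.2458 0.075 ]]
((210.5415802001953, 50.18651580810547), (103.6263427734375, 96.42086029052734), 84.5596694946289)
[[0.4022 0.1787 0.006 ]
 [0.4263 0.2747 0.006 ]
 [0.5228 0.2511 0.006 ]
 [0.4974 0.1462 0.006 ]] [0.46215783 0.21269696 0.006     ] [0.10058009 0.09900306 0.09931132 0.10789421]
[196 190 177]
((204.2006378173828, 269.3572998046875), (34.83572769165039, 35.159996032714844), 13.392498016357422) [[0.46212167 0.21526847 0.006     ]]
```

View pics/w1c.png

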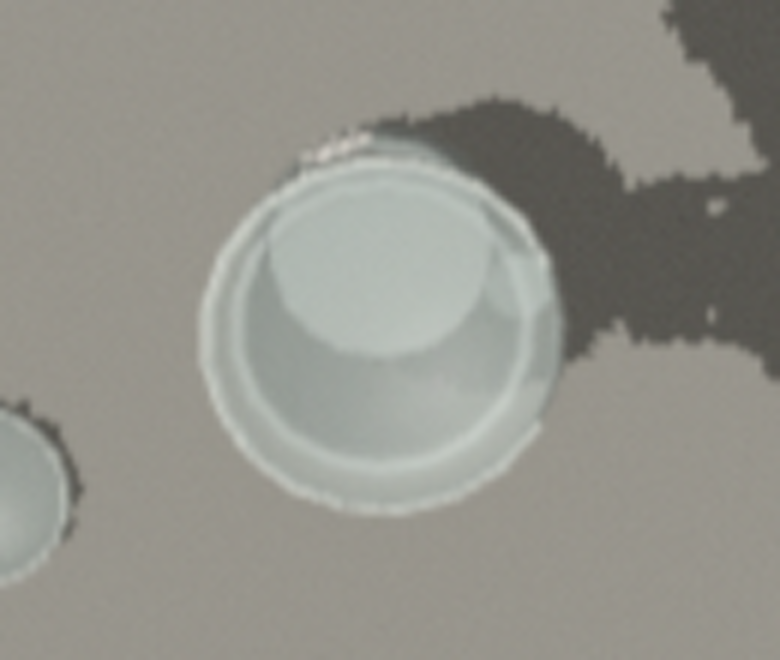

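Call:
apply_moves --pt "0 0 0 0.02 0 0 0.085" --pt "0 0 0 0.02 0 0 0.085" --pt "0 0 0 0.02 0 0 0.085" --pt "0 0 0 0.02 0 0 0.085" --pt "0 0 0 0.02 0 0 0.085" --pt "0 0 0 0.01 0 0 0.085" --pt "0 0 0 0 0 0 0.085" --pt "0 0 0 0 0 0 0.085"

```text
clock: 3.7
ee_pos: [0.617, 0.24, 0.1412]
tcp_rot: [0.642, 1.569, 0.315]
force: [0.2, 0.5, -0.3]
finger_gap: 0.0851
```

```bash
cat > st.py <<'E'
from h import *
from rig import *
import sys
s=read_state();M=tool(s);print(s["clock"],s["ee_pos"].round(4),s["dq"].round(3),s["force"].round(2),"gap",s["finger_gap"]);print(M.round(4))
if len(sys.argv)>3: print("tool delta",(M.T@(np.array([float(v) for v in sys.argv[1:4]])-s["ee_pos"])).round(4))
E
python3 st.py .619 .241 .0645
```

```text
3.7 [0.617  0.24   0.1412] [-0.001 -0.005 -0.003 -0.002 -0.001 -0.   ] [ 0.17  0.46 -0.34] gap 0.08507251374678665
[[ 1.400e-03  3.210e-01  9.471e-01]
 [ 5.000e-04  9.471e-01 -3.210e-01]
 [-1.000e+00  9.000e-04  1.200e-03]]
tool delta [0.0767 0.0015 0.0015]
```

Run:
```python
from h import *
from rig import *
w=camera("wrist");pickle.dump(w,open("w2.pkl","wb"));cv2.imwrite("pics/w2.png",w["frame"][:,:,::-1])
```

```text
(no output)
```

View pics/w2.png

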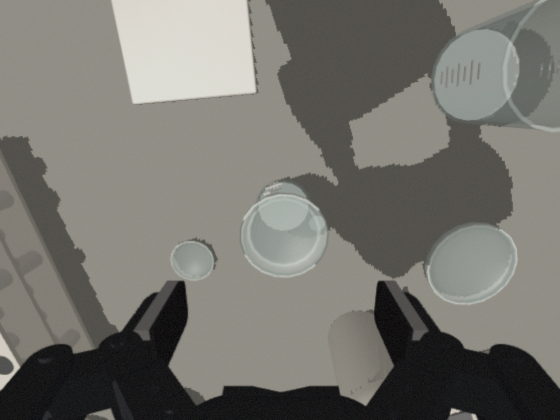

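Run:
```python
from h import *
w=pickle.load(open("w2.pkl","rb"))
print(plane(w,[(284,235),(241,235),(327,235),(284,193),(284,277)],.076).round(4))
cv2.imwrite("pics/w2c.png",cv2.resize(w["frame"][175:295,225:345,::-1],None,fx=5,fy=5,interpolation=cv2.INTER_CUBIC))
```

```text
[[0.6189 0.2419 0.076 ]
 [0.6095 0.2142 0.076 ]
 [0.6282 0.2696 0.076 ]
 [0.591  0.2512 0.076 ]
 [0.6492 0.2318 0.076 ]]
```

View pics/w2c.png

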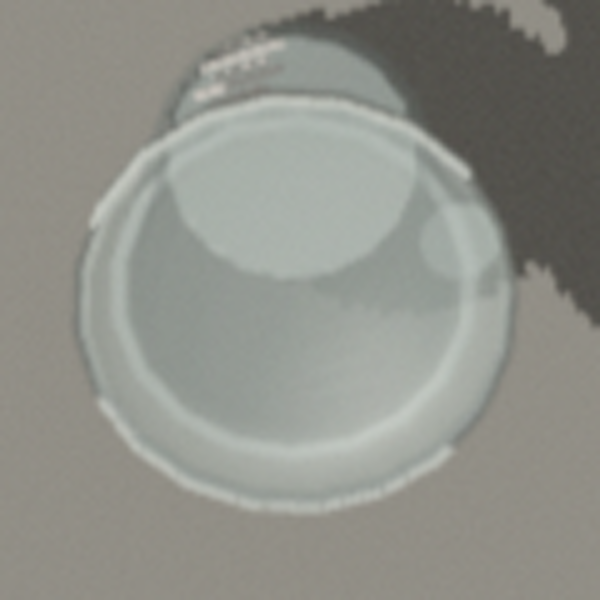

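Call:
apply_moves --pt "0 0 0 0.015 0.002 0.0015 0.085" --pt "0 0 0 0.015 0 0 0.085" --pt "0 0 0 0.015 0 0 0.085" --pt "0 0 0 0.015 0 0 0.085" --pt "0 0 0 0.01 0 0 0.085" --pt "0 0 0 0.007 0 0 0.085" --pt "0 0 0 0 0 0 0.085" --pt "0 0 0 0 0 0 0.07" --pt "0 0 0 0 0 0 0.065" --pt "0 0 0 0 0 0 0.062" --pt "0 0 0 0 0 0 0.056" --pt "0 0 0 0 0 0 0.05" --pt "0 0 0 0 0 0 0.05" --pt "0 0 0 0 0 0 0.05" --newtons 20

```text
clock: 5.5
ee_pos: [0.6189, 0.2413, 0.064]
tcp_rot: [0.618, 1.57, 0.291]
force: [-0.5, 0.1, 4.4]
finger_gap: 0.0587
```

```bash
python3 st.py
python3 - <<'E'
from h import *
from rig import *
w=camera("wrist");pickle.dump(w,open("w3.pkl","wb"));cv2.imwrite("pics/w3.png",w["frame"][:,:,::-1])
E
```

```text
5.5 [0.6189 0.2413 0.064 ] [ 0.001  0.    -0.    -0.001  0.    -0.001] [-0.52  0.09  4.35] gap 0.05873263037397261
[[ 8.000e-04  3.210e-01  9.471e-01]
 [ 3.000e-04  9.471e-01 -3.210e-01]
 [-1.000e+00  5.000e-04  7.000e-04]]
```

View pics/w3.png

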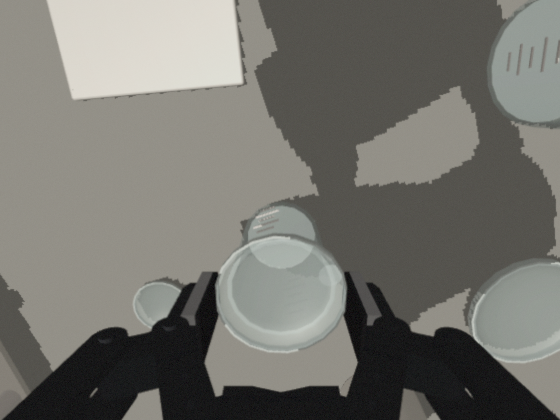

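Call:
apply_moves --pt "0 0 0 -0.002 0 0 0.05" --pt "0 0 0 -0.004 0 0 0.05" --pt "0 0 0 -0.008 0 0 0.05" --pt "0 0 0 -0.012 0 0 0.05" --pt "0 0 0 -0.012 0 0 0.05" --pt "0 0 0 -0.012 0 0 0.05" --pt "0 0 0 -0.01 0 0 0.05" --pt "0 0 0 0 0 0 0.05"

```text
clock: 6.55
ee_pos: [0.6192, 0.2413, 0.1245]
tcp_rot: [0.613, 1.569, 0.286]
force: [-0.9, 0.2, -0.5]
finger_gap: 0.0583
```

```bash
python3 st.py .462 .2135 .064
python3 - <<'E'
from h import *
from rig import *
w=camera("wrist");pickle.dump(w,open("w4.pkl","wb"));cv2.imwrite("pics/w4.png",w["frame"][:,:,::-1])
c=camera("scene");cv2.imwrite("pics/s4.png",cv2.resize(c["frame"][200:320,280:440,::-1],None,fx=5,fy=5))
E
```

```text
6.55 [0.6192 0.2413 0.1245] [-0.     0.02   0.021  0.001 -0.01  -0.001] [-0.87  0.23 -0.46] gap 0.058272838158953254
[[ 2.000e-03  3.211e-01  9.471e-01]
 [ 6.000e-04  9.471e-01 -3.211e-01]
 [-1.000e+00  1.200e-03  1.700e-03]]
tool delta [ 0.0602 -0.0769 -0.14  ]
```

View pics/w4.png

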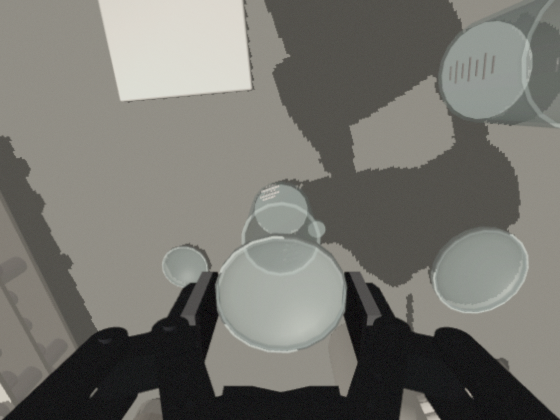

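View pics/s4.png

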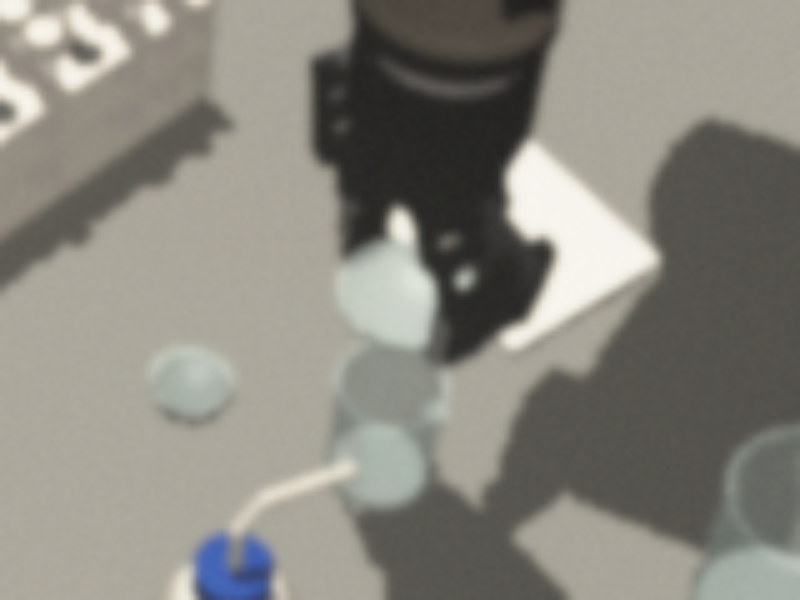

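Call:
apply_moves --pt "0 0 0 0 -0.003 -0.005 0.05" --pt "0 0 0 0 -0.006 -0.011 0.05" --pt "0 0 0 0 -0.009 -0.017 0.05" --pt "0 0 0 0 -0.01 -0.018 0.05" --pt "0 0 0 0 -0.01 -0.018 0.05" --pt "0 0 0 0 -0.01 -0.018 0.05" --pt "0 0 0 0 -0.01 -0.018 0.05" --pt "0 0 0 0.005 -0.009 -0.017 0.05" --pt "0 0 0 0.01 -0.006 -0.011 0.05" --pt "0 0 0 0.015 -0.004 -0.007 0.05" --pt "0 0 0 0.015 0 0 0.05" --pt "0 0 0 0.015 0 0 0.05" --pt "0 0 0 0.015 0 0 0.05" --pt "0 0 0 0.01 0 0 0.05" --pt "0 0 0 0.01 0 0 0.05" --pt "0 0 0 0.005 0 0 0.05" --pt "0 0 0 0 0 0 0.05" --pt "0 0 0 0 0 0 0.05"

```text
clock: 8.9
ee_pos: [0.4616, 0.2133, 0.0237]
tcp_rot: [0.714, 1.57, 0.387]
force: [-0.2, 0.7, -0.2]
finger_gap: 0.0586
```

```bash
python3 st.py .462 .2135 .0045
python3 - <<'E'
from h import *
from rig import *
w=camera("wrist");pickle.dump(w,open("w5.pkl","wb"));cv2.imwrite("pics/w5.png",w["frame"][:,:,::-1])
E
```

```text
8.9 [0.4616 0.2133 0.0237] [-0.001 -0.003  0.    -0.003  0.    -0.001] [-0.2   0.75 -0.24] gap 0.05863732478446582
[[ 8.000e-04  3.210e-01  9.471e-01]
 [ 3.000e-04  9.471e-01 -3.210e-01]
 [-1.000e+00  6.000e-04  6.000e-04]]
tool delta [0.0192 0.0003 0.0003]
```

View pics/w5.png

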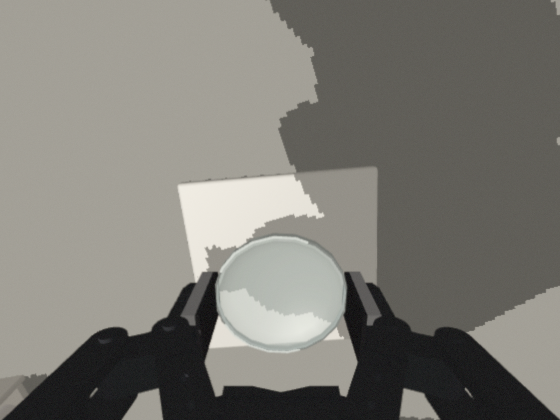

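Over the tile, centred. Lower gently.

Call:
apply_moves --pt "0 0 0 0.008 0 0 0.05" --pt "0 0 0 0.005 0 0 0.05" --pt "0 0 0 0.003 0 0 0.05" --pt "0 0 0 0.002 0 0 0.05" --pt "0 0 0 0.001 0 0 0.05" --pt "0 0 0 0 0 0 0.05" --pt "0 0 0 0 0 0 0.05"

```text
clock: 9.82
ee_pos: [0.4614, 0.2133, 0.0044]
tcp_rot: [0.85, 1.57, 0.524]
force: [-0.2, 0.7, 0.7]
finger_gap: 0.0585
```

Call:
apply_moves --pt "0 0 0 0.001 0 0 0.05" --pt "0 0 0 0 0 0 0.05"

```text
clock: 10.07
ee_pos: [0.4614, 0.2133, 0.0034]
tcp_rot: [0.84, 1.57, 0.513]
force: [0.7, -0.2, 0.7]
finger_gap: 0.0583
```

Call:
apply_moves --pt "0 0 0 0 0 0 0.065" --pt "0 0 0 0 0 0 0.085" --pt "0 0 0 0 0 0 0.085" --pt "0 0 0 0 0 0 0.085" --pt "0 0 0 -0.01 0 0 0.085" --pt "0 0 0 -0.02 0 0 0.085" --pt "0 0 0 -0.03 0 0 0.085" --pt "0 0 0 -0.03 0 0 0.085" --pt "0 0 0 -0.03 0 0 0.085" --pt "0 0 0 -0.03 0 0 0.085" --pt "0 0 0 -0.03 0 0 0.085" --pt "0 0 0 -0.03 0 0 0.085" --pt "0 0 0 -0.02 0 0 0.085"

```text
clock: 11.7
ee_pos: [0.4615, 0.2133, 0.2356]
tcp_rot: [0.634, 1.568, 0.307]
force: [0.5, -1.6, -0.3]
finger_gap: 0.0851
```

```bash
python3 st.py .6 -.21 .26
python3 - <<'E'
from h import *
from rig import *
w=camera("wrist");pickle.dump(w,open("w6.pkl","wb"));cv2.imwrite("pics/w6.png",w["frame"][:,:,::-1])
E
```

```text
11.7 [0.4615 0.2133 0.2356] [-0.002 -0.129 -0.247 -0.001  0.393  0.001] [ 0.5  -1.59 -0.28] gap 0.085066083389781
[[ 2.400e-03  3.210e-01  9.471e-01]
 [ 7.000e-04  9.471e-01 -3.210e-01]
 [-1.000e+00  1.500e-03  2.000e-03]]
tool delta [-0.0244 -0.3564  0.2671]
```

View pics/w6.png

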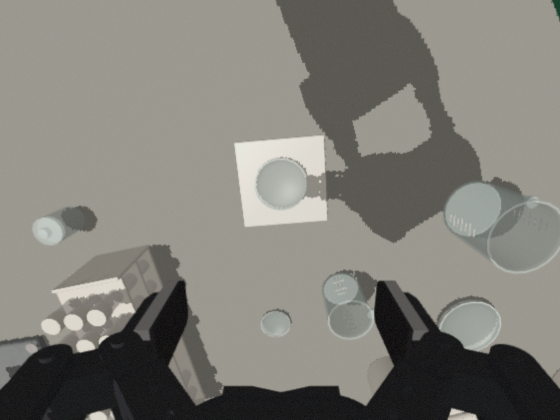

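Call:
apply_moves --pt "0 0 0 -0.01 -0.01 0.007 0.085" --pt "0 0 0 -0.01 -0.018 0.0135 0.085" --pt "0 0 0 -0.01 -0.019 0.014 0.085" --pt "0 0 0 -0.01 -0.019 0.0145 0.085" --pt "0 0 0 0 -0.019 0.0145 0.085" --pt "0 0 0 0 -0.019 0.0145 0.085" --pt "0 0 0 0 -0.019 0.0145 0.085" --pt "0 0 0 0 -0.019 0.0145 0.085" --pt "0 0 0 0 -0.019 0.0145 0.085" --pt "0 0 0 0 -0.019 0.0145 0.085" --pt "0 0 0 0 -0.019 0.0145 0.085" --pt "0 0 0 0 -0.019 0.0145 0.085" --pt "0 0 0 0 -0.019 0.0145 0.085" --pt "0 0 0 0 -0.019 0.0145 0.085" --pt "0 0 0 0 -0.019 0.0145 0.085" --pt "0 0 0 0 -0.019 0.0145 0.085" --pt "0 0 0 0 -0.019 0.0145 0.085" --pt "0 0 0 0 -0.019 0.0145 0.085" --pt "0 0 0 0 -0.015 0.01 0.085" --pt "0 0 0 0 -0.008 0.004 0.085"

```text
clock: 14.25
ee_pos: [0.5994, -0.2096, 0.2729]
tcp_rot: [2.811, 1.57, 2.483]
force: [-0.1, 0.6, 0.3]
finger_gap: 0.0848
```

Call:
apply_moves --pt "0 0 0 0 0 0 0.085" --pt "0 0 0 0 0 0 0.085"

```text
clock: 14.5
ee_pos: [0.5992, -0.2077, 0.2734]
tcp_rot: [1.759, 1.57, 1.433]
force: [0.9, -0.0, -0.1]
finger_gap: 0.085
```

```bash
python3 st.py .6 -.21 .26
python3 - <<'E'
from h import *
from rig import *
w=camera("wrist");pickle.dump(w,open("w7.pkl","wb"));cv2.imwrite("pics/w7.png",w["frame"][:,:,::-1])
c=camera("top");pickle.dump(c,open("t7.pkl","wb"));cv2.imwrite("pics/t7.png",c["frame"][:,:,::-1])
E
```

```text
14.5 [ 0.5992 -0.2077  0.2734] [ 0.006 -0.004  0.002 -0.001  0.001  0.001] [ 0.85 -0.02 -0.1 ] gap 0.08495975625524928
[[ 1.000e-04  3.204e-01  9.473e-01]
 [ 4.000e-04  9.473e-01 -3.204e-01]
 [-1.000e+00  4.000e-04 -1.000e-04]]
tool delta [ 0.0134 -0.0019  0.0015]
```

View pics/w7.png

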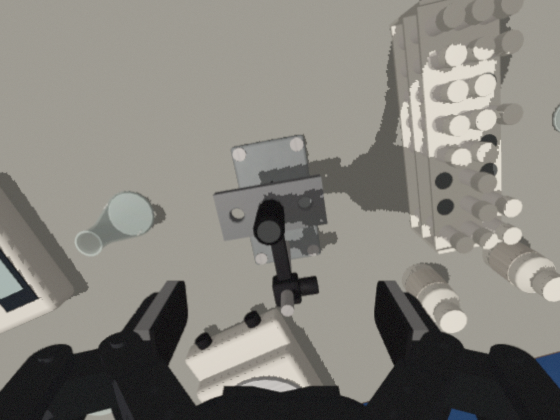

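View pics/t7.png

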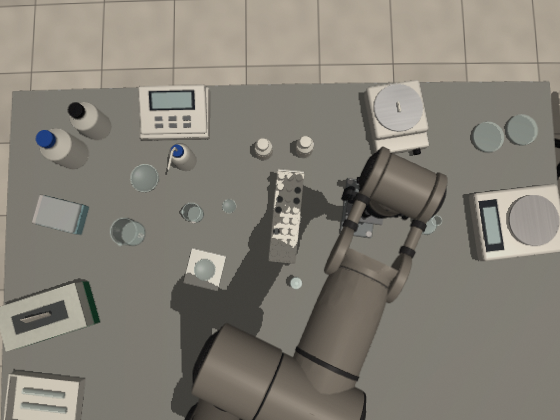

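Run:
```python
from h import *
w=pickle.load(open("w7.pkl","rb"))
cv2.imwrite("pics/w7c.png",cv2.resize(w["frame"][180:260,220:340,::-1],None,fx=6,fy=6,interpolation=cv2.INTER_CUBIC))
```

```text
(no output)
```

View pics/w7c.png

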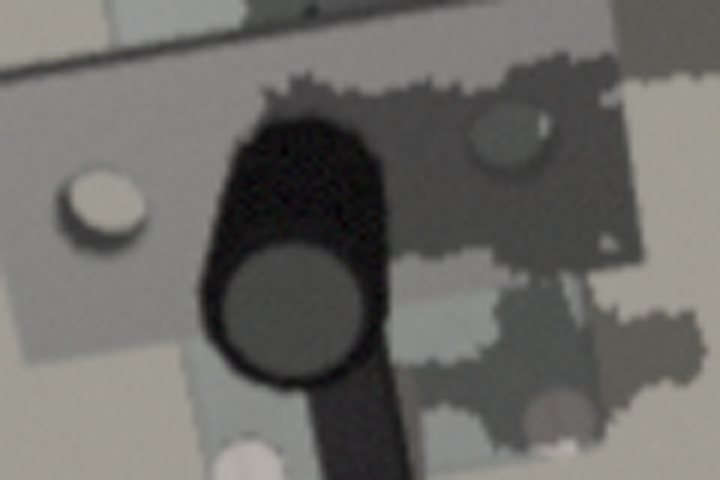

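```bash
python3 - <<'E'
from h import *
w=pickle.load(open("w7.pkl","rb"))
f=lambda x,y:(220+x/6-.42,180+y/6-.42)
print(plane(w,[f(294,309)],.19).round(4)); h=plane(w,[f(102,210),f(511,133)],.135);print(h.round(4),h.mean(0),np.linalg.norm(h[0]-h[1]))
E
python3 st.py .6 -.2 .16|tail -1
```

```text
[[ 0.6012 -0.2176  0.19  ]]
[[ 0.5959 -0.2483  0.135 ]
 [ 0.604  -0.1866  0.135 ]] [ 0.59995728 -0.21745531  0.135     ] 0.062215429088981776
tool delta [ 0.1136  0.0075 -0.0018]
```

Call:
apply_moves --pt "0 0 0 0 -0.005 0.003 0.085" --pt "0 0 0 0.005 -0.004 0.0015 0.085" --pt "0 0 0 0.015 0 0 0.085" --pt "0 0 0 0.02 0 0 0.085" --pt "0 0 0 0.02 0 0 0.085" --pt "0 0 0 0.02 0 0 0.085" --pt "0 0 0 0.02 0 0 0.085" --pt "0 0 0 0.015 0 0 0.085" --pt "0 0 0 0.011 0 0 0.085" --pt "0 0 0 0 0 0 0.085" --pt "0 0 0 0 0 0 0.085"

```text
clock: 15.98
ee_pos: [0.6011, -0.2185, 0.148]
tcp_rot: [-0.024, 1.57, -0.351]
force: [-0.0, -0.2, 1.1]
finger_gap: 0.0853
```

```bash
python3 st.py .601 -.2175 .147
python3 - <<'E'
from h import *
from rig import *
w=camera("wrist");pickle.dump(w,open("w8.pkl","wb"));cv2.imwrite("pics/w8.png",w["frame"][:,:,::-1])
E
```

```text
15.975 [ 0.6011 -0.2185  0.148 ] [ 0.    -0.008 -0.006  0.001  0.    -0.   ] [-0.04 -0.24  1.13] gap 0.08528600367487182
[[ 1.200e-03  3.210e-01  9.471e-01]
 [-4.000e-04  9.471e-01 -3.210e-01]
 [-1.000e+00 -0.000e+00  1.200e-03]]
tool delta [ 0.001   0.001  -0.0004]
```

View pics/w8.png

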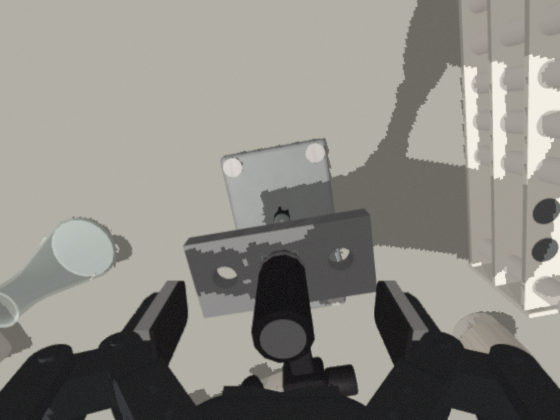

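Call:
apply_moves --pt "0 0 0 0 0.001 0 0.06" --pt "0 0 0 0 0 0 0.04" --pt "0 0 0 0 0 0 0.032" --pt "0 0 0 0 0 0 0.028" --pt "0 0 0 0 0 0 0.025" --pt "0 0 0 0 0 0 0.022" --pt "0 0 0 0 0 0 0.016" --pt "0 0 0 0 0 0 0.012" --pt "0 0 0 0 0 0 0.012" --pt "0 0 0 0 0 0 0.012" --newtons 30

```text
clock: 17.27
ee_pos: [0.6011, -0.2174, 0.1474]
tcp_rot: [0.225, 1.571, -0.101]
force: [-0.7, -0.1, 0.8]
finger_gap: 0.023
```

```bash
python3 st.py; python3 -c "
from rig import *
print(read_state()['moment'])"
```

```text
17.275 [ 0.6011 -0.2174  0.1474] [ 0.    -0.001  0.001 -0.     0.    -0.   ] [-0.68 -0.06  0.81] gap 0.022993836533132975
[[ 2.000e-04  3.210e-01  9.471e-01]
 [-0.000e+00  9.471e-01 -3.210e-01]
 [-1.000e+00  1.000e-04  2.000e-04]]
[-0.03298099  0.04687492 -0.00189807]
```

Call:
apply_moves --pt "0 0 0 -0.003 0 0 0.012" --pt "0 0 0 -0.006 0 0 0.012" --pt "0 0 0 -0.008 0 0 0.012" --pt "0 0 0 -0.01 0 0 0.012" --pt "0 0 0 -0.01 0 0 0.012" --pt "0 0 0 -0.01 0 0 0.012" --pt "0 0 0 -0.01 0 0 0.012" --pt "0 0 0 -0.01 0 0 0.012" --pt "0 0 0 -0.01 0 0 0.012" --pt "0 0 0 -0.01 0 0 0.012" --pt "0 0 0 -0.01 0 0 0.012" --pt "0 0 0 -0.01 0 0 0.012" --pt "0 0 0 -0.012 0 0 0.012" --pt "0 0 0 -0.012 0 0 0.012" --pt "0 0 0 -0.013 0 0 0.012" --pt "0 0 0 -0.012 0 0 0.012" --pt "0 0 0 -0.012 0 0 0.012" --pt "0 0 0 -0.008 0 0 0.012" --pt "0 0 0 -0.004 0 0 0.012" --pt "0 0 0 0 0 0 0.012"

```text
clock: 19.77
ee_pos: [0.601, -0.2174, 0.3273]
tcp_rot: [1.294, 1.571, 0.967]
force: [0.3, -0.4, -1.2]
finger_gap: 0.0233
```

```bash
python3 st.py .619 .241 .2
python3 - <<'E'
from h import *
from rig import *
for n in("wrist","scene"):
    w=camera(n);pickle.dump(w,open(n+"9.pkl","wb"));cv2.imwrite(f"pics/{n}9.png",w["frame"][:,:,::-1])
E
```

```text
19.775 [ 0.601  -0.2174  0.3273] [-0.001  0.006  0.015 -0.001 -0.006 -0.001] [ 0.29 -0.36 -1.22] gap 0.023303102915602936
[[ 0.000e+00  3.210e-01  9.471e-01]
 [ 1.000e-04  9.471e-01 -3.210e-01]
 [-1.000e+00  1.000e-04  0.000e+00]]
tool delta [ 0.1273  0.4399 -0.1301]
```

View pics/scene9.png

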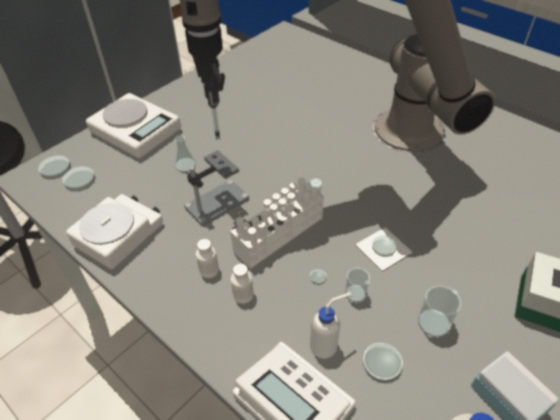

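View pics/wrist9.png

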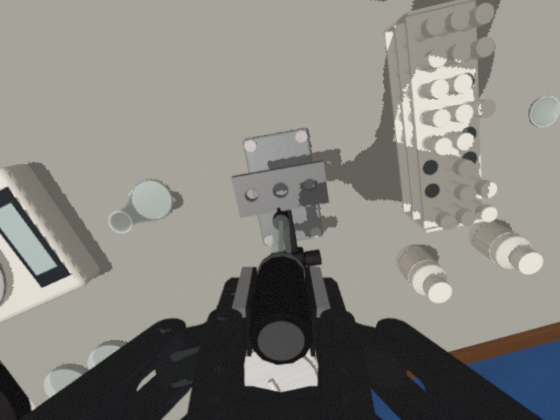

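Run:
```python
from h import *
t=pickle.load(open("t7.pkl","rb"));s=pickle.load(open("scene9.pkl","rb"))
a=cv2.resize(t["frame"][185:235,165:225,::-1],None,fx=8,fy=8,interpolation=cv2.INTER_CUBIC)
b=cv2.resize(s["frame"][255:310,330:385,::-1],None,fx=8,fy=8,interpolation=cv2.INTER_CUBIC)
h=max(a.shape[0],b.shape[0]);p=lambda i:cv2.copyMakeBorder(i,0,h-i.shape[0],0,0,cv2.BORDER_CONSTANT)
cv2.imwrite("pics/bk.png",np.hstack([p(a),p(b)])[:, :800] if 0 else cv2.resize(np.hstack([p(a),p(b)]),None,fx=.85,fy=.85))
```

```text
(no output)
```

View pics/bk.png

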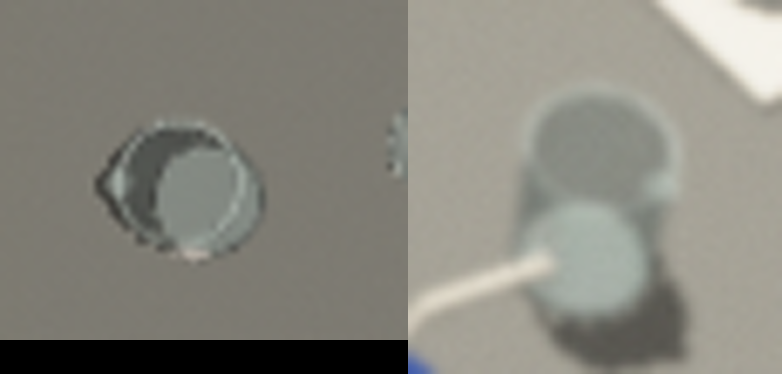

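Call:
apply_moves --pt "0 0 0 0 0.004 -0.001 0.012" --pt "0 0 0 0 0.01 -0.003 0.012" --pt "0 0 0 0 0.015 -0.0045 0.012" --pt "0 0 0 0 0.02 -0.006 0.012" --pt "0 0 0 0 0.02 -0.006 0.012" --pt "0 0 0 0 0.02 -0.006 0.012" --pt "0 0 0 0 0.02 -0.006 0.012" --pt "0 0 0 0 0.02 -0.006 0.012" --pt "0 0 0 0 0.02 -0.006 0.012" --pt "0 0 0 0 0.02 -0.006 0.012" --pt "0 0 0 0 0.02 -0.006 0.012" --pt "0 0 0 0 0.02 -0.006 0.012" --pt "0 0 0 0 0.02 -0.006 0.012" --pt "0 0 0 0 0.02 -0.006 0.012" --pt "0 0 0 0 0.02 -0.006 0.012" --pt "0 0 0 0 0.02 -0.006 0.012" --pt "0 0 0 0 0.02 -0.006 0.012" --pt "0 0 0 0 0.02 -0.006 0.012" --pt "0 0 0 0 0.02 -0.006 0.012" --pt "0 0 0 0 0.02 -0.006 0.012"

```text
clock: 22.38
ee_pos: [0.6148, 0.1689, 0.3273]
tcp_rot: [1.076, 1.571, 0.749]
force: [0.4, 0.4, -0.7]
finger_gap: 0.0231
```

Call:
apply_moves --pt "0 0 0 0 0.02 -0.006 0.012" --pt "0 0 0 0 0.02 -0.006 0.012" --pt "0 0 0 0 0.015 -0.0045 0.012" --pt "0 0 0 0 0.01 -0.003 0.012" --pt "0 0 0 0 0.005 -0.0015 0.012" --pt "0 0 0 0 0 0 0.012" --pt "0 0 0 0 0 0 0.012"

```text
clock: 23.25
ee_pos: [0.6175, 0.24, 0.3274]
tcp_rot: [-0.554, 1.571, -0.881]
force: [0.1, -0.5, -1.2]
finger_gap: 0.0232
```

```bash
python3 st.py .619 .241 .2
python3 - <<'E'
from h import *
from rig import *
for n in("wrist","scene"):
    w=camera(n);pickle.dump(w,open(n+"10.pkl","wb"));cv2.imwrite(f"pics/{n}10.png",w["frame"][:,:,::-1])
cv2.imwrite("pics/s10c.png",cv2.resize(w["frame"][120:320,280:460,::-1],None,fx=3,fy=3,interpolation=cv2.INTER_CUBIC))
E
```

```text
23.25 [0.6175 0.24   0.3274] [ 0.    -0.002  0.     0.    -0.003  0.   ] [ 0.11 -0.45 -1.17] gap 0.02319226498508028
[[ 1.000e-04  3.217e-01  9.469e-01]
 [-1.000e-04  9.469e-01 -3.217e-01]
 [-1.000e+00 -1.000e-04  1.000e-04]]
tool delta [0.1274 0.0014 0.0011]
```

View pics/s10c.png

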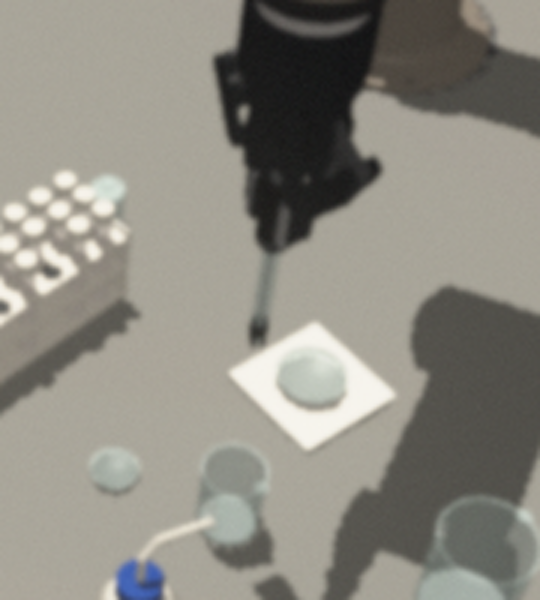

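View pics/wrist10.png

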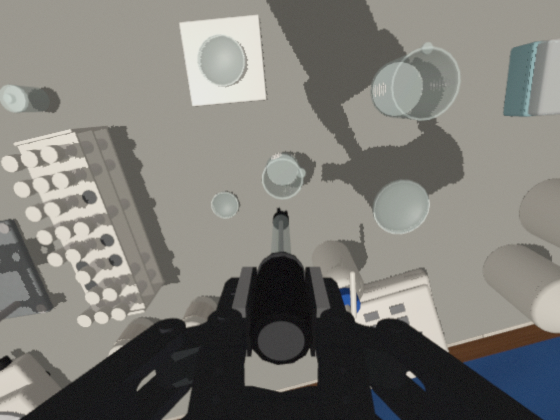

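Run:
```python
from h import *
w=pickle.load(open("wrist10.pkl","rb"))
cv2.imwrite("pics/w10c.png",cv2.resize(w["frame"][145:245,235:325,::-1],None,fx=6,fy=6,interpolation=cv2.INTER_CUBIC))
print(proj(w,[[.618,.241,.07],[.6175,.24,.215],[.6175,.24,.3146]]))
s=pickle.load(open("scene10.pkl","rb"))
print(proj(s,[[.619,.2415,.07],[.6175,.24,.215]]))
```

```text
[[281.50083405 177.83433192]
 [280.54393795 212.84047632]
 [280.44926399 269.18727673]]
[[357.88181602 276.1507944 ]
 [364.696412   233.77325938]]
```

View pics/w10c.png

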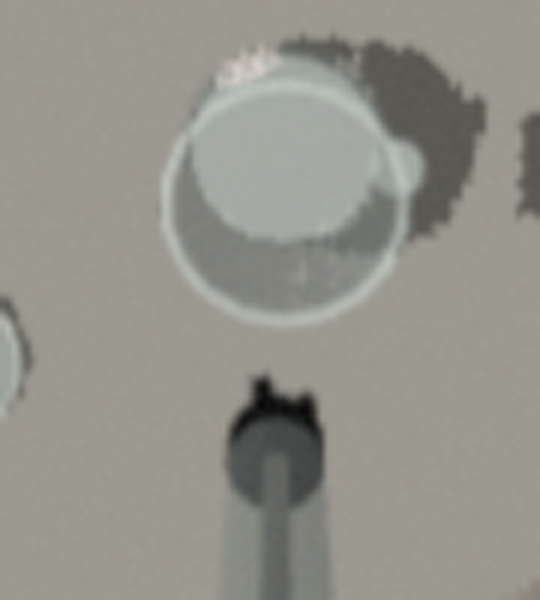

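```bash
python3 - <<'E'
from h import *
w=pickle.load(open("wrist10.pkl","rb"));s=pickle.load(open("scene10.pkl","rb"));t=pickle.load(open("t7.pkl","rb"))
f=lambda x,y:(235+x/6-.42,145+y/6-.42)
print(plane(w,[f(286.5,203.5)],.07),plane(w,[f(162,203.5),f(411,203.5)],.07))
k=1/(8*.85)
print(plane(s,[(330+(600-408)*k-.4,255+149*k-.4)],.07), plane(t,[(165+181*k-.4,185+183*k-.4)],.07))
E
python3 st.py .619 .241 .2|tail -1
```

```text
[[0.61911251 0.24170463 0.07      ]] [[0.61089945 0.21744365 0.07      ]
 [0.62732155 0.26596681 0.07      ]]
[[0.61987854 0.24200526 0.07      ]] [[0.61893521 0.24063767 0.07      ]]
tool delta [0.1275 0.0014 0.0011]
```

Call:
apply_moves --pt "0 0 0 0 0.001 0.0005 0.012" --pt "0 0 0 0.006 0.001 0.0005 0.012" --pt "0 0 0 0.012 0 0 0.012" --pt "0 0 0 0.015 0 0 0.012" --pt "0 0 0 0.015 0 0 0.012" --pt "0 0 0 0.015 0 0 0.012" --pt "0 0 0 0.015 0 0 0.012" --pt "0 0 0 0.013 0 0 0.012" --pt "0 0 0 0.01 0 0 0.012" --pt "0 0 0 0.008 0 0 0.012" --pt "0 0 0 0.007 0 0 0.012" --pt "0 0 0 0.005 0 0 0.012" --pt "0 0 0 0.004 0 0 0.012" --pt "0 0 0 0.003 0 0 0.012" --pt "0 0 0 0 0 0 0.012" --pt "0 0 0 0 0 0 0.012" --pt "0 0 0 0 0 0 0.012"

```text
clock: 25.48
ee_pos: [0.6191, 0.2422, 0.1996]
tcp_rot: [0.699, 1.57, 0.372]
force: [0.3, 1.1, -0.9]
finger_gap: 0.0232
```

```bash
python3 st.py .619 .2415 .1984
python3 - <<'E'
from h import *
from rig import *
for n in("wrist","scene","top"):
    w=camera(n);pickle.dump(w,open(n+"11.pkl","wb"));cv2.imwrite(f"pics/{n}11.png",w["frame"][:,:,::-1])
    if n=="scene": cv2.imwrite("pics/s11c.png",cv2.resize(w["frame"][210:320,310:410,::-1],None,fx=5,fy=5,interpolation=cv2.INTER_CUBIC)); print(proj(w,[[.619,.2415,.086],[.619,.2415,.07]]))
E
```

```text
25.475 [0.6191 0.2422 0.1996] [-0.001  0.     0.002  0.    -0.001 -0.   ] [ 0.25  1.07 -0.9 ] gap 0.023219391429612577
[[ 5.000e-04  3.210e-01  9.471e-01]
 [ 2.000e-04  9.471e-01 -3.210e-01]
 [-1.000e+00  4.000e-04  4.000e-04]]
tool delta [ 0.0012 -0.0007  0.0001]
[[358.58823288 271.9519244 ]
 [357.88181602 276.1507944 ]]
```

View pics/s11c.png

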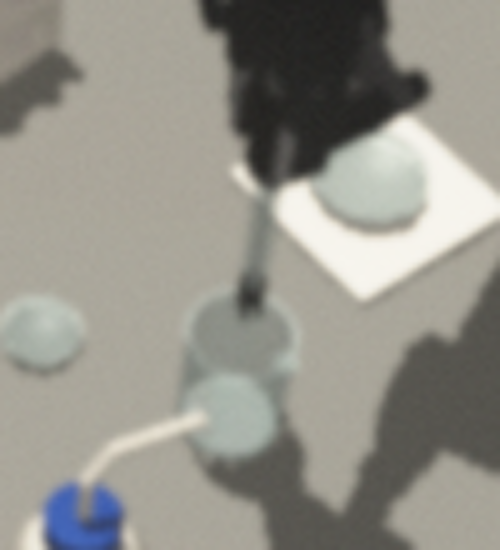

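View pics/wrist11.png

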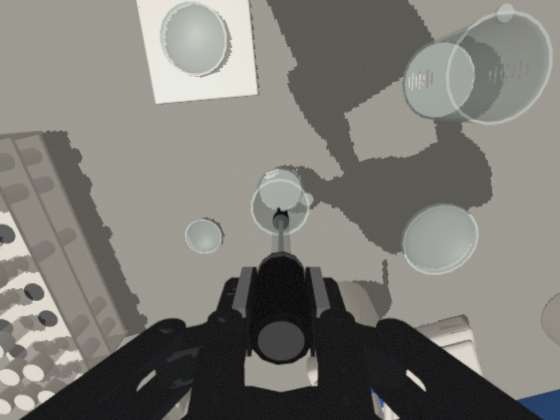

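View pics/scene11.png

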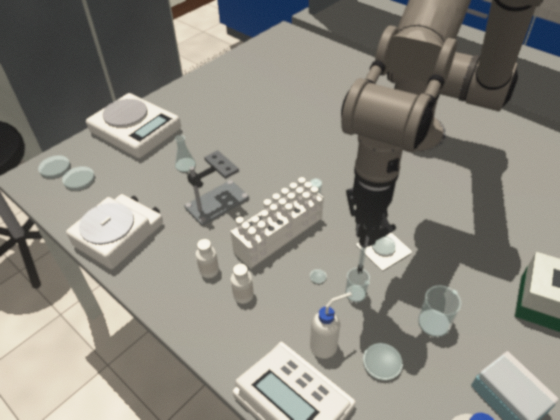

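Run:
```python
from h import *
w=pickle.load(open("wrist11.pkl","rb"))
cv2.imwrite("pics/w11c.png",cv2.resize(w["frame"][160:250,240:325,::-1],None,fx=6,fy=6,interpolation=cv2.INTER_CUBIC))
print((proj(w,[[.619,.2415,.07],[.6191,.2422,.087]])-[240,160])*6)
```

```text
[[238.29259026 282.19080031]
 [243.09462055 316.57886076]]
```

View pics/w11c.png

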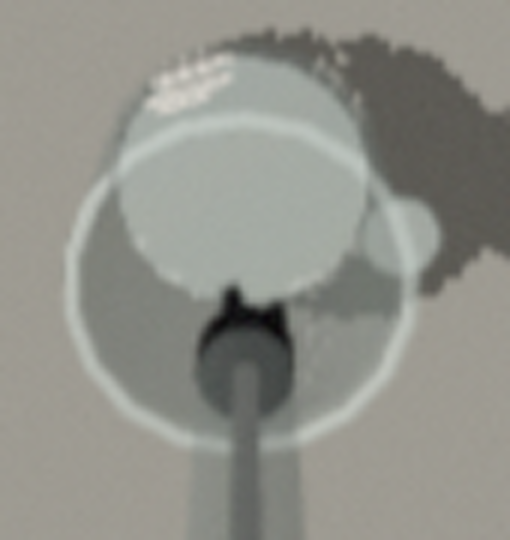

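Call:
apply_moves --pt "0 0 0 0 0 0 0.012" --pt "0 0 0 0 0 0 0.012" --pt "0 0 0 0 0 0 0.012" --pt "0 0 0 0 0 0 0.012"

```text
clock: 26.12
ee_pos: [0.619, 0.2421, 0.1993]
tcp_rot: [1.446, 1.571, 1.119]
force: [-0.0, 0.4, -0.4]
finger_gap: 0.0234
```

```bash
python3 st.py; python3 -c "
from rig import *
print(hand_in())"
```

```text
26.125 [0.619  0.2421 0.1993] [ 0.001  0.001  0.001 -0.    -0.001  0.   ] [-0.02  0.41 -0.4 ] gap 0.023382440571114473
[[ 0.000e+00  3.211e-01  9.471e-01]
 [ 1.000e-04  9.471e-01 -3.211e-01]
 [-1.000e+00  1.000e-04  0.000e+00]]
the job is handed in; nothing more can be done
None
```

The job is handed in, at about 26 s of the 67 s allowed. The watch glass lies hollow side up near the centre of the tile. The electrode is held upright and still over the waste beaker.

- **Electrode:** I drew it straight up out of the stand and carried it over the rack with its tip at about 0.215 m, against 0.118 m for the caps.
- **Final position:** In the last wrist and scene pictures the tip is centred over the mouth to within about 1 mm. It is roughly 17 mm above the rim and touches nothing. The arm was at rest, with about 0.5 N on the wrist.
- **Surroundings:** The beaker and everything else looked unmoved in the last scene picture. I took a last top picture but did not look at it.
- **Disagreements between cameras:** The views differed by 1–2 mm on where the beaker mouth is, and I used a value between them. For the electrode they differed by up to about 10 mm. I took the wrist value, and it agreed with the stand's holes.

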